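# Prop up the tablet, refit the speaker's knob and hold it in to pair

### The arm

A 6-joint arm with a two-finger parallel gripper is mounted at the origin on a cart in front of the work surface, level with it; the furniture and walls round the work are solid. World frame = base frame: x ahead of the robot, y to its left, z up, the work surface at z = 0. Lengths are in m, angles in rad, forces in N, time in s.
With the tool pointing down it reaches from about 0.25 to 0.725 m from the base axis. Payload 4 kg.
Tool frame: the origin (TCP) lies between the finger pads; the fingertips stand 17 mm ahead of it and the grasp point (between the pads) lies 2 mm behind it; z points along the fingers, x is the direction in which the jaws open and shut, and the axes are right-handed (so a half turn about z gives the same grasp; the last joint's range is limited). The gripper opens to 85 mm and grips with 20 to 120 N. Pads are 22 mm wide; open, the fingers measure 114 mm over their backs; the gripper's body (76 mm by 85 mm) begins 54 mm behind the grasp point. The pads swing forward as they close: fully open they stand 13 mm farther back than shut.
Start: joints at [-1.175, 0.241, 0.005, 1.335, 0, 1.571], TCP at [0.193, -0.461, 0.248] pointing down, gripper open.
Joint ranges: [-2.72, 2.72], [-1.05, 1.87], [-1.09, 1.28], [-1.99, 2.15], [-1.42, 1.44], [-3.14, 3.14]. Speed limits (rad/s): [2.79, 2.79, 3.14, 3.14, 3.14, 3.14].

### API

Orientations are given as a unit quaternion [x, y, z, w].
In Python, from workcell import telemetry, cams, workorder gives the robot as it stands. The module is installed in compiled form; this text tells all that it offers.
- The arm moves only by the tool apply_moves, never from a script. Its argument "moves" is a list that holds one entry, the list of rows, each a list of 4 numbers: the shift along the tool's x, y, z in mm, then the turn about the tool's z in degrees. A call has exactly 10 rows; each row shifts and turns the pose as measured when the row begins, along the tool's axes as they then stand; what a row does not reach is not made up. A row lasts 1/10 s, in which the tool goes at most 50 mm and 8.59 degrees, less where a joint would pass 70% of its speed; a pose out of reach is approached as far as the arm can. A call with a gripper value outside its range is refused whole. "hand" is the gripper's target within -1 to 1 (fully open at 1, half-way at 0, shut at -1), set as the call begins (left out, the last holds). The fingers move at their own pace and stop on an object; the grip force is fixed at half the most. Time passes only in rows, so rows that do not move let the fingers close, or fill a call up. It gives the time, the measured TCP pose, the force and the opening at its end, in the units of the state.
- telemetry.get_obs(): the state, without advancing time (a new reading comes with each control period).
- cams.camera(name): name is "side" or "top"; returns a dict with "color" (384x512x3 uint8, red, green, blue), "fovy" (degrees; the focal length in pixels is half the picture's height over the tangent of half this angle, whatever the lens; pixels are square), "cx", "cy" (the principal point, pixels), "k1" (the pictures are not rectified: a ray, as slopes to the right and down, at radius r is drawn at 1 + k1 r^2 times it, then the intrinsics apply), "camera_from_world" (4x4, takes a point from world to camera coordinates). Camera axes: x right, y down, z forward; pixel columns grow to the right and rows downward; lengths in m; the calibration is good to about 2 mm. A picture is of the moment at which its call begins. There is no depth.
- workorder.job_done(): hands the job in, once; it reports no verdict.
The state is a dict: "clock": time; "joint_pos": joint angles; "joint_vel": joint speeds; "tau": joint torques, N m; "eef_pos": TCP position; "tool_rot": TCP orientation; "ft_force": force on the tool from outside, world axes, zero at the start; "ft_torque": the same for the moment, N m; "grip_width": finger opening in m.
Only numpy, scipy, OpenCV 4.12 (cv2) and the standard library are available. Lean on these libraries where they do the work, as an engineer would, in place of code of your own. Each camera call takes 0.05 s, during which the arm holds its last target. There are 200 camera calls.

### The job

Get the shop's music going: take the tablet out of its charging dock and lean it on the wooden stand, screen to the front, and let go of it. Then put the loose volume knob back on the speaker, turned so that the flat in its bore meets the flat of the D-shaped shaft, push it fully home, and press it all the way in to start pairing; finish while your gripper still holds the knob pressed in, and do not let go. Leave the goods round about where they stand.

Things in the scene. Friction and masses are not known exactly. Their poses are not given: they have to be found in the camera images.
- tablet: dark tablet, loose, about 0.3 kg: a slab 9 mm thick (x), 170 mm wide (y), 108 mm high (z), long edges level. Origin: centre of its lower long edge; +z runs up the slab to the top edge, the lit screen faces -x, the plain back +x. It starts upright in the dock's slot, 20 mm deep in it
- dock: white charging dock, fixed, 70 mm (x) by 118 mm (y), 32 mm high, with a 11.5 mm wide slot along y, open at both ends and at the top; slot floor 12 mm above the surface. Origin: centre of its underside; front faces -x
- stand: light wooden tablet stand, fixed, 120 mm wide (y), 80 mm high. Origin: centre of its underside; front faces -x. The flat back rest leans 20 degrees back from vertical (top towards +x) and is 60 mm long along its slope; the ledge, square to it, climbs 20 degrees towards the front and is 24 mm deep up to a front lip 8 mm high
- stand_ledge (a point): point on the stand's ledge where the middle of the tablet's lower edge (the tablet's origin) comes to lie when its back rests flat on the back rest; about 24 mm above the surface. Axes as the stand's
- speaker: cream wireless speaker, fixed, 95 mm (x) by 150 mm (y), 80 mm high. Origin: centre of its underside; grey cloth front faces -x. In the middle of its top stands the bare brass control shaft on a black disc of 53 mm
- shaft_tip (a point): centre of the top face of the brass shaft, on its axis; at rest 103 mm above the work surface, 23 mm above the speaker's top. Shaft: 14 mm in diameter with one flat along its length, 2 mm from the axis (a D), top edge chamfered 1 mm. This point's +x points out of the flat, z up; it turns and sinks with the shaft
- shaft_turn (a joint): rotation of the shaft in the speaker, rad, 0 with the flat to the speaker's +x (back), growing counter-clockwise from above; range -2.3 to 2.3; it stays where it is by a friction of 0.15 N m
- shaft_push (a joint): how far the shaft is pressed down into the speaker, m: 0 at rest, 0.005 fully in. A spring pushes it back: 4 N to start it moving, 9 N fully in
- knob: black round knob, loose, 140 g, 44 mm in diameter, 34 mm high, open end down. Origin: centre of its underside, z up; white pointer towards +x. D bore below: 16 mm deep, 15.6 mm in diameter, flat 2.8 mm from the axis on the +x (pointer) side, mouth flared: fits when its +x matches shaft_tip's +x to 10 degrees. Home, its underside is 16 mm below the shaft's tip, 7 mm over the speaker
- green_box_d: short green and white carton, loose bystander, 34 x 52 x 78 mm, origin centre of underside
- cream_jar: pink cream jar with wooden lid, loose bystander, 68 mm in diameter, 58 mm high, origin centre of underside
- cream_jar_white: white cream jar with wooden lid, loose bystander, 68 mm in diameter, 58 mm high, origin centre of underside
- soap_green: wrapped green soap bar, loose bystander, 53 x 78 x 26 mm, origin centre of underside
- candle: candle in a glass, loose bystander, 70 mm in diameter, 78 mm high, origin centre of underside
- dropper: amber dropper bottle, loose bystander, 36 mm in diameter, 100 mm high, origin centre of underside
- dropper_small: smaller amber dropper bottle, loose bystander, 33 mm in diameter, 89 mm high, origin centre of underside
- balm_tin: round balm tin, loose bystander, 47 mm in diameter, 15 mm high, origin centre of underside
- nail_brush: wooden nail brush, loose bystander, 36 x 92 x 33 mm, origin centre of underside
Things that resemble listed ones, but are neither listed nor needed, are in the scene too. There is more than one size of the tablet; the one meant has the size given above.

How it is judged:
On the way, in this order (a step that is already met when the one before it is completed fails the run):
1. the tablet leans back on the stand, its lower edge on the ledge, screen to the front, and the gripper has let go of it (distance between tablet and stand_ledge below 0.045 m and z of tablet in the frame of stand above 0.013 m and angle between tablet's own x axis and vertical between 1.77 and 2.17 rad and angle between tablet's own z axis and vertical below 0.6 rad and contact force between tablet and stand above 0.5 N and contact force between tablet and the arm below 0.05 N and contact force between tablet and the fingers below 0.05 N and linear speed of tablet below 0.02 m/s), for 0.3 s.
2. the knob is fully home on the shaft, flats matched (z of knob in the frame of shaft_tip below -0.0135 m and horizontal distance between knob and shaft_tip below 0.003 m and angle between the x axis of knob and the x axis of shaft_tip, either way round below 0.4 rad and angle between knob's own z axis and vertical below 0.15 rad), for 0.2 s.
At the end, for the whole second after the job is handed in: Knob home on the shaft (within 2.5 mm of full depth, 3 mm of the axis, upright to 0.15 rad, flats matched) and held by the fingers (over 1.5 N) with the shaft at least 3.5 of 5 mm in; tablet at rest, untouched, on the ledge (within 45 mm of its point), leaning back 0.2 to 0.6 rad, screen to front (all of step 2 and value of joint shaft_push above 0.0035 m and contact force between the fingers and knob above 1.5 N and distance between tablet and stand_ledge below 0.045 m and z of tablet in the frame of stand above 0.013 m and angle between tablet's own x axis and vertical between 1.77 and 2.17 rad and angle between tablet's own z axis and vertical below 0.6 rad and contact force between tablet and the fingers below 0.05 N and contact force between tablet and the arm below 0.05 N and linear speed of tablet below 0.02 m/s); the arm keeps its last pose, push and grip.
It fails at once if one of the loose goods round about is moved by more than 30 mm (distance of any of green_box_d, cream_jar, cream_jar_white, soap_green, candle, dropper, dropper_small, balm_tin, nail_brush from where it was at the start of the episode above 0.03 m).
It fails at once if the tablet falls flat (angle between tablet's own z axis and vertical above 1.1 rad).
It also fails if it takes over 58 s, if anything falls off the work surface, if the arm or the gripper's body presses on something with over 40 N, if the wrist force passes 120 N, or if a joint passes its speed limit or range.

## Working session

There is one attempt and no reset: what is moved stays moved. The work goes in short steps, Python scripts to look and compute and a tool call to move; the robot and the scene stay as the last step left them, time stands still between calls to the robot, and variables do not carry over. Pictures are saved under pics/ and viewed, about 8 in all and at most 12, crops included, and the job is handed in when it is done.

Besides the shell and the picture viewer there is one more tool, called after "Call:" in YAML: its name, and indented under it one key for each argument. apply_moves: Moves the arm, as the interface text tells. Its arguments: {"type":"object","properties":{"moves":{"type":"array"},"hand":{"type":"number"}},"required":["moves"]}

```bash
mkdir -p pics
cat > h.py <<'E'
import numpy as np, cv2
from workcell import telemetry, cams, workorder
from scipy.spatial.transform import Rotation as R
def grab(n,f):
    c=cams.camera(n); cv2.imwrite('pics/%s.png'%f,c['color'][:,:,::-1]); c['img']=c['color']
    np.save('pics/%s.npy'%f,c,allow_pickle=True); return c
def load(f): return np.load('pics/%s.npy'%f,allow_pickle=True).item()
def K(c):
    f=192/np.tan(np.radians(c['fovy'])/2); return np.array([[f,0,c['cx']],[0,f,c['cy']],[0,0,1.]]),np.array([c['k1'],0,0,0.])
def proj(c,P):
    T=c['camera_from_world']; P=np.atleast_2d(np.array(P,float)); k,d=K(c)
    return cv2.projectPoints(P,cv2.Rodrigues(T[:3,:3])[0],T[:3,3],k,d)[0].reshape(-1,2)
def ray(c,uv):
    k,d=K(c); T=c['camera_from_world']
    n=cv2.undistortPoints(np.array([[uv]],float),k,d).reshape(2)
    return -T[:3,:3].T@T[:3,3], T[:3,:3].T@np.r_[n,1]
def atz(c,uv,z):
    o,v=ray(c,uv); return o+v*(z-o[2])/v[2]
def tri(c1,u1,c2,u2):
    o1,v1=ray(c1,u1);o2,v2=ray(c2,u2); s=np.linalg.lstsq(np.c_[v1,-v2],o2-o1,rcond=None)[0]
    a,b=o1+v1*s[0],o2+v2*s[1]; return (a+b)/2,np.linalg.norm(a-b)
def obs():
    o=telemetry.get_obs(); print(o['clock'],np.round(o['eef_pos'],4),np.round(o['ft_force'],1),np.round(o['ft_torque'],2),round(o['grip_width'],4));print(np.round(R.from_quat(o['tool_rot']).as_matrix(),3).tolist(),np.round(o['joint_pos'],3)); return o
E
python3 - <<'E'
from h import *
for n in('side','top'):
    c=grab(n,n+'0'); print(c['fovy'],c['cx'],c['cy'],c['k1']); print(np.round(c['camera_from_world'],3).tolist())
a=cv2.imread('pics/side0.png');b=cv2.imread('pics/top0.png')
cv2.imwrite('pics/s.png',cv2.resize(a,(800,600),interpolation=3));cv2.imwrite('pics/t.png',cv2.resize(b,(800,600),interpolation=3))
obs()
E
```

```text
45.40745894841515 255.3825206623589 186.16698880827053 -0.10392584228916611
[[-0.869, -0.495, 0.005, 0.571], [-0.198, 0.339, -0.92, 0.148], [0.453, -0.8, -0.393, 1.345], [0.0, 0.0, 0.0, 1.0]]
49.70372197034028 250.7148360618214 190.92555634703623 0.02644802024228613
[[-0.016, -1.0, -0.004, 0.193], [-0.996, 0.017, -0.086, 0.555], [0.087, 0.003, -0.996, 1.279], [0.0, 0.0, 0.0, 1.0]]
0.1 [ 0.1926 -0.4609  0.2475] [-0.2  0.8  0.1] [ 0.03  0.   -0.02] 0.0854
[[0.386, -0.923, -0.001], [-0.923, -0.386, 0.002], [-0.002, 0.0, -1.0]] [-1.175  0.241  0.004  1.335 -0.     1.571]
```

View pics/s.png

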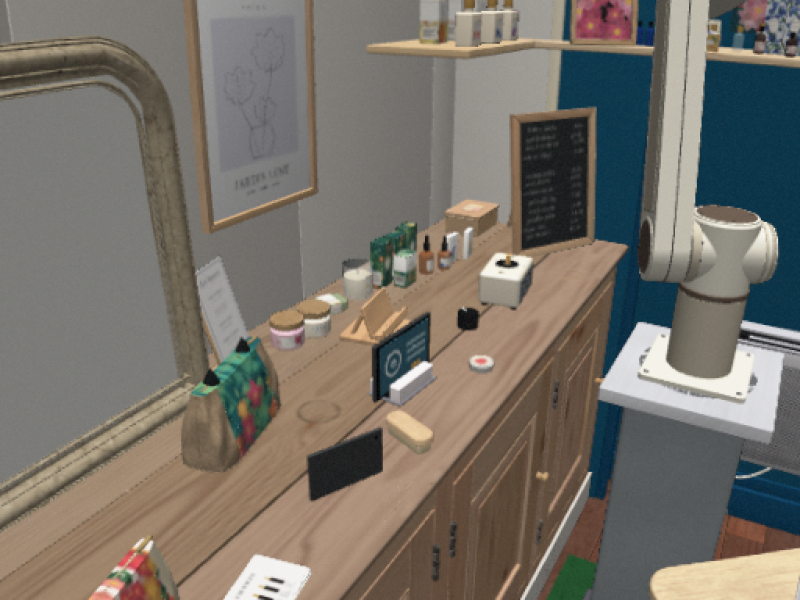

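View pics/t.png

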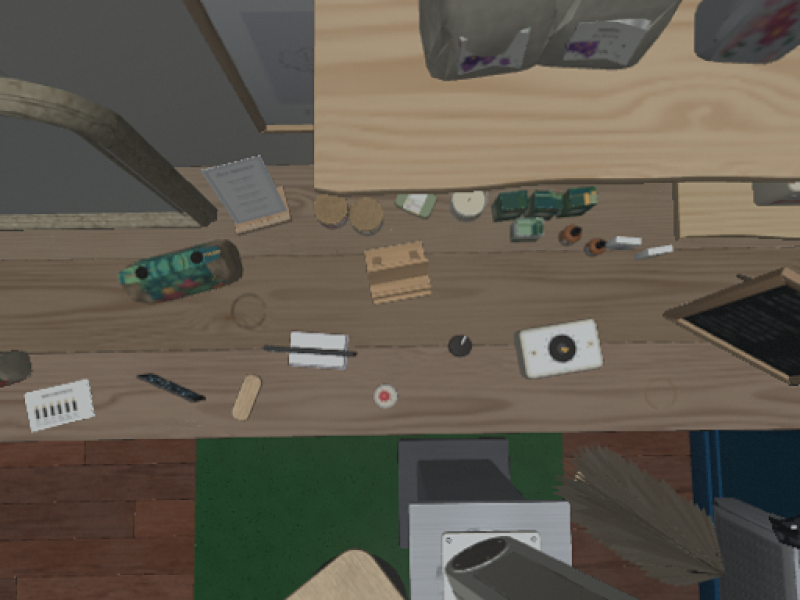

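The side view shows the tablet in the white dock at (402,355), the stand at (375,320), the knob at (467,318) and the speaker at (505,278). The top view has the dock at (318,350), the stand at (398,272), the knob at (460,345) and the shaft at (562,348).

Two tablets could be meant. One is in the dock at top (310,350), with a top edge of about 92 px, so about 165 mm. The other lies at top (170,388), about 73 px, so about 130 mm. The one in the dock fits. Enlarged crops next.

Run:
```python
import cv2,numpy as np
a=cv2.imread('pics/top0.png');b=cv2.imread('pics/side0.png')
cv2.imwrite('pics/tc1.png',cv2.resize(a[145:265,160:320],(800,600),interpolation=2))
x=cv2.resize(a[200:245,280:390],(800,327),interpolation=2)
y=cv2.resize(b[155:265,215:345],(0,0),fx=2.45,fy=2.45,interpolation=2); y=np.pad(y,((0,0),(0,800-y.shape[1]),(0,0)))
cv2.imwrite('pics/tc2.png',np.vstack([x,y]))
print(x.shape,y.shape)
```

```text
(327, 800, 3) (270, 800, 3)
```

View pics/tc1.png

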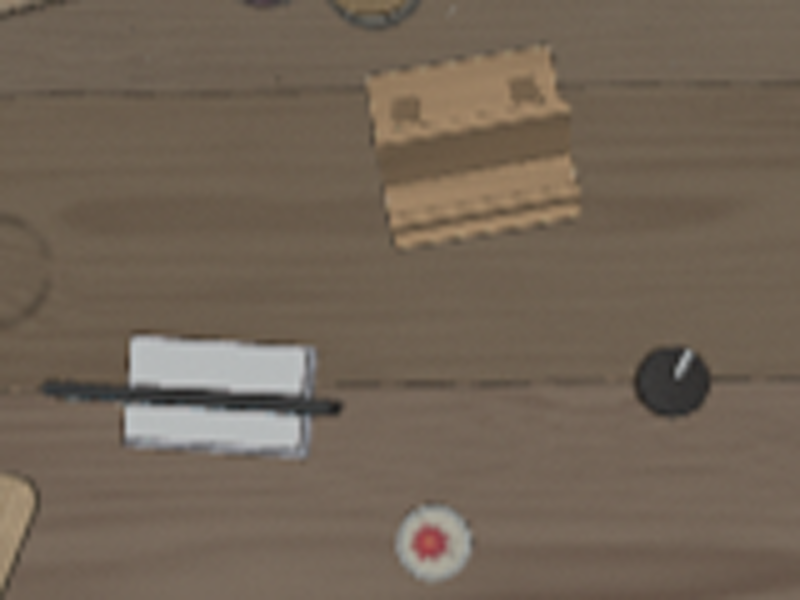

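View pics/tc2.png

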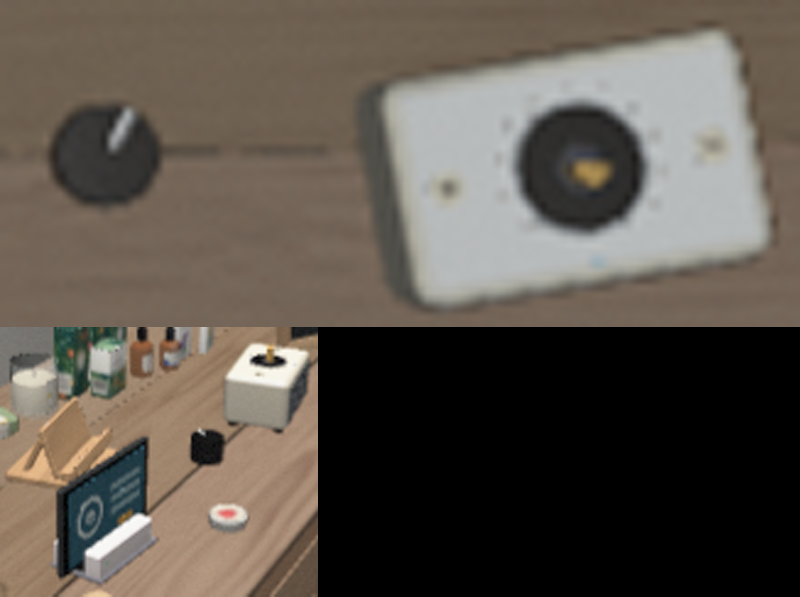

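Top crop: the dock tablet's edge runs from crop1 (45,388) to (340,407). The knob is at (672,381) with its pointer up and right. The stand has its rest at the back and its lip at the front. Crop2 shows the shaft disc at (582,166) with the brass just off its centre. Now the numbers.

```bash
python3 - <<'E'
from h import *
c=load('top0'); s=load('side0')
p=lambda x,y:((x+.5)/5-.5+160,(y+.5)/5-.5+145)
q=lambda x,y:((x+.5)*110/800-.5+280,(y+.5)*45/327-.5+200)
def line(n,a,b,z):
    A,B=atz(c,a,z),atz(c,b,z); print(n,np.round(A,4),np.round(B,4),'mid',np.round((A+B)/2,4),'len',round(np.linalg.norm(A-B),4),'yaw',round(np.degrees(np.arctan2(*( (A-B)[:2]*[-1,1] ))),1))
line('tablet',p(42,388),p(342,407),.12)
line('dockF',p(125,446),p(302,457),.032);line('dockB',p(132,335),p(312,347),.032)
line('small',(87,240),(131,256),.08)
for n,a,b,z in[('L1',(380,147),(570,110),.08),('L0',(368,75),(550,45),.08),('L2',(385,187),(575,155),.024),('L3',(390,213),(578,185),.04),('L4',(397,230),(580,205),.04),('L5',(400,248),(582,215),.0)]:
    line(n,p(*a),p(*b),z)
kn=atz(c,p(672,381),.034);print('knob',kn, 'ptr',np.degrees(np.arctan2(*(atz(c,p(687,352),.034)-atz(c,p(678,376),.034))[[1,0]])), np.degrees(np.arctan2(*(atz(c,p(688,350),.034)-kn)[[1,0]])))
print('disc',atz(c,q(582,166),.081),'brass',atz(c,q(592,172),.103))
line('spkF',q(420,305),q(770,255),.08);line('spkB',q(385,85),q(725,32),.08)
print('balm',atz(c,p(433,542),.015))
# side sanity: knob
print(proj(s,[kn,atz(c,p(342,407),.12),atz(c,p(42,388),.12),atz(c,q(592,172),.103)])*1.5625)
E
python3 - <<'E'
import cv2
a=cv2.imread('pics/top0.png');b=cv2.imread('pics/side0.png')
import numpy as np
x=cv2.resize(a[210:235,345:375],(360,300),interpolation=cv2.INTER_CUBIC)
k=cv2.resize(a[209:233,280:309],(363,300),interpolation=cv2.INTER_CUBIC)
y=cv2.resize(b[180:235,210:280],(382,300),interpolation=cv2.INTER_CUBIC)
z=cv2.resize(b[158:180,310:340],(409,300),interpolation=cv2.INTER_CUBIC)
r1=np.hstack([x,k]);r2=np.hstack([y,z]);w=800
pad=lambda i:np.pad(i,((0,0),(0,w-i.shape[1]),(0,0)))
cv2.imwrite('pics/z.png',np.vstack([pad(r1),pad(r2)]))
E
```

```text
tablet [0.4631 0.4239 0.12  ] [0.4492 0.2505 0.12  ] mid [0.4562 0.3372 0.12  ] len 0.174 yaw -4.6
dockF [0.4277 0.3903 0.032 ] [0.4191 0.2808 0.032 ] mid [0.4234 0.3356 0.032 ] len 0.1099 yaw -4.5
dockB [0.4964 0.3859 0.032 ] [0.487  0.2739 0.032 ] mid [0.4917 0.3299 0.032 ] len 0.1123 yaw -4.8
small [0.4152 0.672  0.08  ] [0.3657 0.5413 0.08  ] mid [0.3905 0.6067 0.08  ] len 0.1397 yaw -20.7
L1 [0.6055 0.2281 0.08  ] [0.6261 0.1129 0.08  ] mid [0.6158 0.1705 0.08  ] len 0.117 yaw 10.1
L0 [0.6495 0.2348 0.08  ] [0.666  0.1241 0.08  ] mid [0.6578 0.1795 0.08  ] len 0.1118 yaw 8.5
L2 [0.5872 0.2274 0.024 ] [0.6055 0.1073 0.024 ] mid [0.5964 0.1674 0.024 ] len 0.1215 yaw 8.6
L3 [0.5692 0.224  0.04  ] [0.5847 0.1067 0.04  ] mid [0.5769 0.1653 0.04  ] len 0.1183 yaw 7.5
L4 [0.5585 0.2198 0.04  ] [0.5722 0.1057 0.04  ] mid [0.5653 0.1627 0.04  ] len 0.1148 yaw 6.8
L5 [0.5504 0.2192 0.    ] [0.5697 0.1023 0.    ] mid [0.56   0.1608 0.    ] len 0.1185 yaw 9.4
knob [0.46220056 0.05078043 0.034     ] ptr -22.006432483000882 -28.70078094543923
disc [ 0.45371201 -0.13947784  0.081     ] brass [ 0.45109647 -0.13772504  0.103     ]
spkF [ 0.3981 -0.0715  0.08  ] [ 0.4163 -0.2146  0.08  ] mid [ 0.4072 -0.1431  0.08  ] len 0.1443 yaw 7.2
spkB [ 0.4882 -0.0604  0.08  ] [ 0.5078 -0.2004  0.08  ] mid [ 0.498  -0.1304  0.08  ] len 0.1414 yaw 8.0
balm [0.36458239 0.20074901 0.015     ]
[[467.74629835 311.23978086]
 [430.34149538 309.51816061]
 [373.84739287 345.96409958]
 [508.22131608 254.44810559]]
```

View pics/z.png

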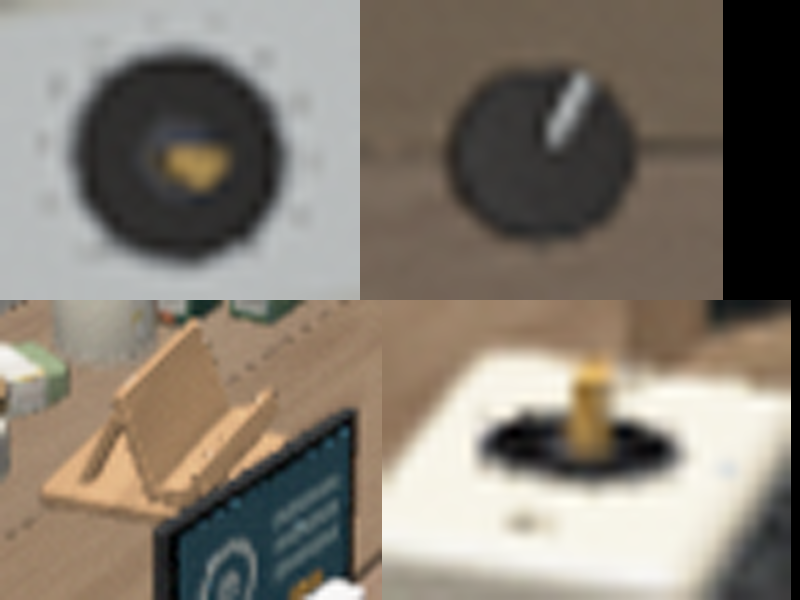

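Checks so far:
- The tablet's edge measures 174 mm, about the 170 given, at yaw -4.6°, mid (0.456, 0.337).
- The small tablet measures 140 mm, so the docked one is the one meant.
- The stand's edges agree with the 20° geometry. The ledge point is about (0.596, 0.168), yaw 8.7°.
- The knob is at (0.462, 0.051), pointer about -27°.
- The shaft is at about (0.453, -0.138), flat roughly to the back.

Moving towards the dock.

Call:
apply_moves:
  moves:
    - [[-36,-31,0,0],[-36,-31,0,0],[-36,-31,0,0],[-36,-31,0,0],[-36,-31,0,0],[-36,-31,0,0],[-36,-31,0,0],[-36,-31,0,0],[-36,-31,0,0],[-36,-31,0,0]]
  hand: 1

```text
clock: 1.1
eef_pos: [0.3428, 0.0017, 0.2445]
tool_rot: [0.828, -0.561, -0.002, -0.002]
ft_force: [1.3, -0.6, 0.8]
grip_width: 0.0853
```

```bash
cat > plan.py <<'E'
from h import *
def plan(xyz,yaw,n=10,fr=None):
    """rows in tool axes to world xyz and tool-x yaw (deg), from the measured pose"""
    o=obs(); M=R.from_quat(o['tool_rot']).as_matrix(); y0=np.degrees(np.arctan2(M[1,0],M[0,0]))
    d=(np.array(xyz)-o['eef_pos'])*1000; t=-((yaw-y0+180)%360-180)/n; rows=[]
    for i in range(n):
        a=np.radians(y0-t*i); tx=[np.cos(a),np.sin(a)]; ty=[np.sin(a),-np.cos(a)]
        rows.append([round(float(v),1) for v in (d[:2]@tx/n,d[:2]@ty/n,-d[2]/n,t)])
    print('yaw',round(y0,2),'d',np.round(d,1)); print(rows)
E
python3 -c "
from plan import *
plan([.456,.337,.22],-4.6)"
```

```text
1.1 [0.3428 0.0017 0.2445] [ 1.3 -0.6  0.8] [-0.04 -0.08  0.01] 0.0853
[[0.371, -0.929, -0.001], [-0.929, -0.371, 0.005], [-0.005, -0.001, -1.0]] [ 1.000e-03 -7.100e-02 -3.510e-01  1.293e+00  5.000e-03  2.762e+00]
yaw -68.22 d [113.2 335.3 -24.5]
[[-26.9, -23.0, 2.4, -6.4], [-24.2, -25.8, 2.4, -6.4], [-21.2, -28.3, 2.4, -6.4], [-17.9, -30.5, 2.4, -6.4], [-14.5, -32.3, 2.4, -6.4], [-10.8, -33.7, 2.4, -6.4], [-7.0, -34.7, 2.4, -6.4], [-3.1, -35.3, 2.4, -6.4], [0.8, -35.4, 2.4, -6.4], [4.7, -35.1, 2.4, -6.4]]
```

Call:
apply_moves:
  moves:
    - [[-28,-24,3,-7],[-25,-27,3,-7],[-22,-29,3,-7],[-18,-31,3,-7],[-14,-33,3,-7],[-10,-34,3,-7],[-7,-35,3,-7],[-3,-36,3,-7],[1,-36,3,-7],[5,-35,3,-6]]

```text
clock: 2.1
eef_pos: [0.4336, 0.367, 0.2112]
tool_rot: [0.999, 0.035, -0.002, -0.0]
ft_force: [0.0, -0.5, 0.1]
grip_width: 0.0853
```

```bash
python3 -c "
from plan import *
plan([.456,.337,.112],-4.6)"
```

```text
2.1 [0.4336 0.367  0.2112] [ 0.  -0.5  0.1] [ 0.02 -0.12  0.04] 0.0853
[[0.998, 0.07, -0.005], [0.07, -0.998, 0.001], [-0.005, -0.001, -1.0]] [0.701 0.395 0.125 1.303 0.004 2.201]
yaw 4.04 d [ 22.4 -30.  -99.2]
[[2.0, 3.1, 9.9, 0.9], [2.1, 3.1, 9.9, 0.9], [2.1, 3.1, 9.9, 0.9], [2.2, 3.1, 9.9, 0.9], [2.2, 3.0, 9.9, 0.9], [2.3, 3.0, 9.9, 0.9], [2.3, 3.0, 9.9, 0.9], [2.3, 2.9, 9.9, 0.9], [2.4, 2.9, 9.9, 0.9], [2.4, 2.8, 9.9, 0.9]]
```

Call:
apply_moves:
  moves:
    - [[6,8,0,3],[6,8,0,3],[6,8,0,3],[5,6,0,0],[0,0,0,0],[0,0,12,0],[0,0,12,0],[0,0,12,0],[0,0,12,0],[0,0,0,0]]

```text
clock: 3.1
eef_pos: [0.453, 0.3409, 0.1517]
tool_rot: [0.999, -0.039, -0.007, 0.002]
ft_force: [0.5, -0.6, 0.3]
grip_width: 0.085
```

```bash
python3 -c "
from plan import *
plan([.456,.337,.108],-4.6)"
```

```text
3.1 [0.453  0.3409 0.1517] [ 0.5 -0.6  0.3] [ 0.06 -0.02  0.  ] 0.085
[[0.997, -0.078, -0.014], [-0.078, -0.997, -0.004], [-0.014, 0.005, -1.0]] [0.643 0.439 0.032 1.177 0.005 2.291]
yaw -4.46 d [  3.   -3.9 -43.7]
[[0.3, 0.4, 4.4, 0.0], [0.3, 0.4, 4.4, 0.0], [0.3, 0.4, 4.4, 0.0], [0.3, 0.4, 4.4, 0.0], [0.3, 0.4, 4.4, 0.0], [0.3, 0.4, 4.4, 0.0], [0.3, 0.4, 4.4, 0.0], [0.3, 0.4, 4.4, 0.0], [0.3, 0.4, 4.4, 0.0], [0.3, 0.4, 4.4, 0.0]]
```

Call:
apply_moves:
  moves:
    - [[2,2,0,0],[1,2,6,0],[0,0,6,0],[0,0,6,0],[0,0,6,0],[0,0,6,0],[0,0,6,0],[0,0,6,0],[0,0,0,0],[0,0,0,0]]

```text
clock: 4.1
eef_pos: [0.4551, 0.3365, 0.1061]
tool_rot: [0.999, -0.038, -0.007, 0.002]
ft_force: [-0.8, 0.2, 0.4]
grip_width: 0.0854
```

```bash
python3 -c "
from plan import *
plan([.456,.337,.108],-4.6)
c=grab('top','t1');s=grab('side','s1')
cv2.imwrite('pics/v1.png',np.hstack([cv2.resize(c['img'][170:270,140:270],(400,308),interpolation=2),cv2.resize(s['img'][150:270,200:340],(400,308),interpolation=2)])[:,:,::-1])"
```

```text
4.1 [0.4551 0.3365 0.1061] [-0.8  0.2  0.4] [ 0.04 -0.01 -0.01] 0.0854
[[0.997, -0.077, -0.014], [-0.077, -0.997, -0.004], [-0.013, 0.005, -1.0]] [ 0.634  0.476 -0.037  1.071  0.005  2.282]
yaw -4.4 d [0.9 0.5 1.9]
[[0.1, -0.1, -0.2, 0.0], [0.1, -0.1, -0.2, 0.0], [0.1, -0.1, -0.2, 0.0], [0.1, -0.1, -0.2, 0.0], [0.1, -0.1, -0.2, 0.0], [0.1, -0.1, -0.2, 0.0], [0.1, -0.1, -0.2, 0.0], [0.1, -0.1, -0.2, 0.0], [0.1, -0.1, -0.2, 0.0], [0.1, -0.1, -0.2, 0.0]]
```

View pics/v1.png

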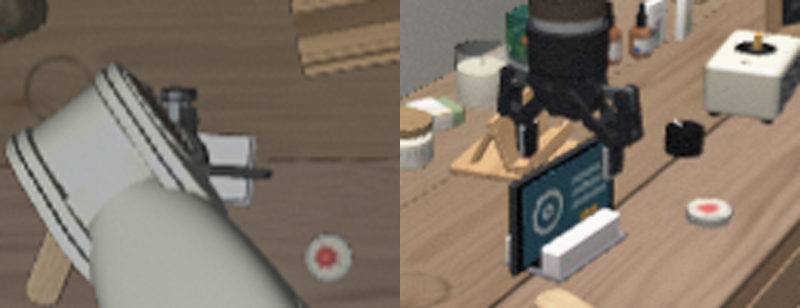

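The side crop shows the fingers straddling the tablet's top edge, one behind at (522,135) and one in front at (612,160). Closing.

Call:
apply_moves:
  moves:
    - [[0,0,0,0],[0,0,0,0],[0,0,0,0],[0,0,0,0],[0,0,0,0],[0,0,0,0],[0,0,0,0],[0,0,0,0],[0,0,0,0],[0,0,0,0]]
  hand: -1

```text
clock: 5.2
eef_pos: [0.4561, 0.3372, 0.1077]
tool_rot: [0.999, -0.038, -0.005, 0.001]
ft_force: [-0.3, -0.1, -0.4]
grip_width: 0.0082
```

Call:
apply_moves:
  moves:
    - [[0,0,-6,0],[0,0,-8,0],[0,0,-8,0],[0,0,-8,0],[0,0,-10,0],[0,0,-10,0],[0,0,-10,0],[0,0,-10,0],[0,0,0,0],[0,0,0,0]]

```text
clock: 6.2
eef_pos: [0.4561, 0.3367, 0.1833]
tool_rot: [0.999, -0.038, -0.006, 0.002]
ft_force: [-1.1, 0.7, -3.7]
grip_width: 0.0084
```

```bash
python3 -c "
from plan import *
plan([.52,.17,.18],8.7)
c=grab('top','t2');s=grab('side','s2')
cv2.imwrite('pics/v2.png',np.hstack([cv2.resize(c['img'][170:270,140:270],(400,308),interpolation=2),cv2.resize(s['img'][150:270,200:340],(400,308),interpolation=2)])[:,:,::-1])"
```

```text
6.2 [0.4561 0.3367 0.1833] [-1.1  0.7 -3.7] [0.05 0.   0.  ] 0.0084
[[0.997, -0.077, -0.013], [-0.077, -0.997, -0.004], [-0.013, 0.005, -1.0]] [0.634 0.416 0.082 1.249 0.005 2.281]
yaw -4.4 d [  63.9 -166.7   -3.3]
[[7.7, 16.1, 0.3, -1.3], [7.3, 16.3, 0.3, -1.3], [6.9, 16.5, 0.3, -1.3], [6.5, 16.6, 0.3, -1.3], [6.1, 16.8, 0.3, -1.3], [5.8, 16.9, 0.3, -1.3], [5.4, 17.0, 0.3, -1.3], [5.0, 17.1, 0.3, -1.3], [4.6, 17.3, 0.3, -1.3], [4.2, 17.4, 0.3, -1.3]]
```

View pics/v2.png

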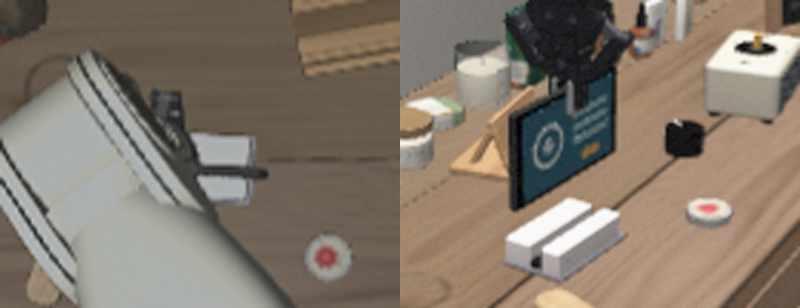

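The tablet is lifted cleanly: force 3.7 N down, dock slot empty. Moving to just above the ledge.

```bash
python3 -c "
from plan import *
plan([.5896,.167,.19],8.7,9)"
```

```text
6.3 [0.456  0.3367 0.183 ] [ 0.7  0.4 -3. ] [-0.01 -0.04 -0.03] 0.008
[[0.997, -0.077, -0.013], [-0.077, -0.997, -0.004], [-0.013, 0.005, -1.0]] [0.634 0.416 0.082 1.249 0.005 2.281]
yaw -4.4 d [ 133.6 -169.7    7. ]
[[16.2, 17.7, -0.8, -1.5], [15.8, 18.1, -0.8, -1.5], [15.3, 18.5, -0.8, -1.5], [14.9, 18.8, -0.8, -1.5], [14.4, 19.2, -0.8, -1.5], [13.9, 19.6, -0.8, -1.5], [13.4, 19.9, -0.8, -1.5], [12.9, 20.3, -0.8, -1.5], [12.3, 20.6, -0.8, -1.5]]
```

Call:
apply_moves:
  moves:
    - [[15,16,-1,-1],[16,18,-1,-2],[15,18,-1,-1],[15,19,-1,-2],[14,19,-1,-1],[14,19,-1,-2],[13,20,-1,-1],[12,16,-1,-2],[8,10,-1,-1],[0,0,0,0]]

```text
clock: 7.3
eef_pos: [0.5822, 0.1777, 0.1821]
tool_rot: [0.997, 0.081, -0.014, 0.004]
ft_force: [0.2, 0.7, -4.4]
grip_width: 0.0081
```

```bash
python3 -c "
from plan import *
plan([.5896,.167,.15],8.7,5)"
```

```text
7.3 [0.5822 0.1777 0.1821] [ 0.2  0.7 -4.4] [-0.02 -0.06  0.01] 0.0081
[[0.986, 0.162, -0.027], [0.162, -0.987, -0.009], [-0.028, 0.005, -1.0]] [ 2.970e-01  5.120e-01  2.310e-01  1.318e+00 -1.000e-03  1.705e+00]
yaw 9.31 d [  7.4 -10.7 -32.1]
[[1.1, 2.4, 6.4, 0.1], [1.1, 2.4, 6.4, 0.1], [1.1, 2.4, 6.4, 0.1], [1.1, 2.4, 6.4, 0.1], [1.1, 2.4, 6.4, 0.1]]
```

Call:
apply_moves:
  moves:
    - [[3,5,0,0],[3,5,0,0],[1,1,4,0],[0,0,8,0],[0,0,8,0],[0,0,8,0],[0,0,8,0],[0,0,6,0],[0,0,0,0],[0,0,0,0]]

```text
clock: 8.3
eef_pos: [0.5861, 0.1693, 0.1332]
tool_rot: [0.996, 0.083, -0.017, 0.004]
ft_force: [0.4, 0.2, -3.5]
grip_width: 0.0084
```

```bash
python3 -c "
from plan import *
plan([.591,.168,.124],8.7,5)
c=grab('top','t3');s=grab('side','s3')
cv2.imwrite('pics/v3.png',np.hstack([cv2.resize(c['img'][130:230,170:300],(400,308),interpolation=2),cv2.resize(s['img'][150:230,190:290],(400,320),interpolation=2)[:308]])[:,:,::-1])"
```

```text
8.3 [0.5861 0.1693 0.1332] [ 0.4  0.2 -3.5] [-0.   -0.07  0.05] 0.0084
[[0.986, 0.165, -0.034], [0.165, -0.986, -0.01], [-0.035, 0.004, -0.999]] [ 0.281  0.551  0.165  1.22  -0.     1.687]
yaw 9.47 d [ 4.9 -1.3 -9.2]
[[0.9, 0.4, 1.8, 0.2], [0.9, 0.4, 1.8, 0.2], [0.9, 0.4, 1.8, 0.2], [0.9, 0.4, 1.8, 0.2], [0.9, 0.4, 1.8, 0.2]]
```

View pics/v3.png

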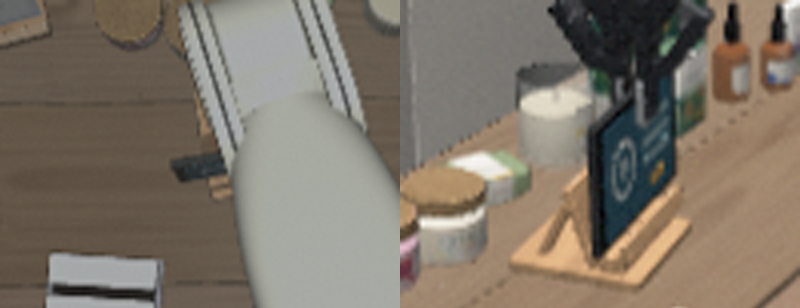

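The crop shows the tablet above the ledge between lip and rest, a bit near the lip. Moving 5 mm back, then down until contact.

Call:
apply_moves:
  moves:
    - [[3,1,0,0],[3,0,0,0],[0,0,3,0],[0,0,3,0],[0,0,2,0],[0,0,0,0],[0,0,0,0],[0,0,0,0],[0,0,0,0],[0,0,0,0]]

```text
clock: 9.4
eef_pos: [0.5937, 0.1694, 0.126]
tool_rot: [0.996, 0.082, -0.016, 0.003]
ft_force: [-0.4, -0.4, -3.8]
grip_width: 0.0081
```

```bash
python3 -c "
from plan import *
plan([.591,.168,.124],8.7,5)"
```

```text
9.4 [0.5937 0.1694 0.126 ] [-0.4 -0.4 -3.8] [ 0.06 -0.04  0.04] 0.0081
[[0.986, 0.164, -0.031], [0.164, -0.986, -0.009], [-0.032, 0.004, -0.999]] [ 0.278  0.568  0.174  1.209 -0.     1.684]
yaw 9.45 d [-2.7 -1.4 -2. ]
[[-0.6, 0.2, 0.4, 0.2], [-0.6, 0.2, 0.4, 0.2], [-0.6, 0.2, 0.4, 0.2], [-0.6, 0.2, 0.4, 0.2], [-0.6, 0.2, 0.4, 0.2]]
```

Call:
apply_moves:
  moves:
    - [[-1,0,1,0],[0,0,1,0],[0,0,1,0],[0,0,1,0],[0,0,0,0],[0,0,0,0],[0,0,0,0],[0,0,0,0],[0,0,0,0],[0,0,0,0]]

```text
clock: 10.4
eef_pos: [0.5926, 0.1692, 0.1221]
tool_rot: [0.996, 0.082, -0.015, 0.003]
ft_force: [0.6, -0.2, -2.8]
grip_width: 0.0083
```

```bash
python3 -c "
from plan import *
plan([.591,.168,.124],8.7,5)"
```

```text
10.4 [0.5926 0.1692 0.1221] [ 0.6 -0.2 -2.8] [-0.01 -0.03 -0.  ] 0.0083
[[0.986, 0.164, -0.03], [0.164, -0.986, -0.009], [-0.031, 0.004, -1.0]] [ 0.278  0.569  0.164  1.198 -0.     1.684]
yaw 9.46 d [-1.6 -1.2  1.9]
[[-0.4, 0.2, -0.4, 0.2], [-0.4, 0.2, -0.4, 0.2], [-0.4, 0.2, -0.4, 0.2], [-0.4, 0.2, -0.4, 0.2], [-0.4, 0.2, -0.4, 0.2]]
```

Call:
apply_moves:
  moves:
    - [[0,0,1,0],[0,0,0,0],[0,0,1,0],[0,0,0,0],[0,0,0,0],[0,0,0,0],[0,0,0,0],[0,0,0,0],[0,0,0,0],[0,0,0,0]]

```text
clock: 11.4
eef_pos: [0.5934, 0.1693, 0.1216]
tool_rot: [0.996, 0.082, -0.014, 0.003]
ft_force: [0.4, -0.9, -0.6]
grip_width: 0.0085
```

Contact: the weight has come off the wrist. Opening in two stages so it tips back gently.

Call:
apply_moves:
  moves:
    - [[0,0,0,0],[0,0,0,0],[0,0,0,0],[0,0,0,0],[0,0,0,0],[0,0,0,0],[0,0,0,0],[0,0,0,0],[0,0,0,0],[0,0,0,0]]
  hand: -0.2

```text
clock: 12.4
eef_pos: [0.5948, 0.1698, 0.1228]
tool_rot: [0.997, 0.082, -0.012, 0.003]
ft_force: [0.7, -0.1, -0.2]
grip_width: 0.0339
```

Call:
apply_moves:
  moves:
    - [[0,0,0,0],[0,0,0,0],[0,0,0,0],[0,0,0,0],[0,0,0,0],[1,0,0,0],[1,0,0,0],[1,0,0,0],[1,0,0,0],[0,0,0,0]]
  hand: 1

```text
clock: 13.4
eef_pos: [0.5989, 0.1705, 0.1226]
tool_rot: [0.997, 0.082, -0.013, 0.003]
ft_force: [-0.1, 0.6, 0.6]
grip_width: 0.0851
```

```bash
python3 -c "
from plan import *
obs()
c=grab('top','t4');s=grab('side','s4')
cv2.imwrite('pics/v4.png',np.hstack([cv2.resize(c['img'][130:230,170:300],(300,231),interpolation=2),cv2.resize(s['img'][150:230,190:290],(500,400),interpolation=2)[:231*2][:231] if 0 else cv2.resize(s['img'][150:230,190:290],(289,231),interpolation=2)])[:,:,::-1])"
```

```text
13.4 [0.5989 0.1705 0.1226] [-0.1  0.6  0.6] [ 0.01 -0.04  0.01] 0.0851
[[0.986, 0.164, -0.025], [0.164, -0.986, -0.007], [-0.025, 0.003, -1.0]] [ 0.278  0.576  0.179  1.199 -0.     1.683]
```

View pics/v4.png

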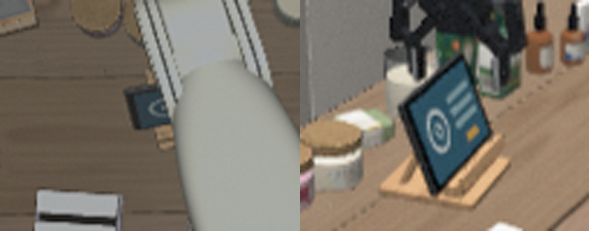

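The side crop shows the tablet leaning on the stand, screen to the front, fingers clear of it. Lifting away, then measuring the shaft flat and the knob pointer.

Call:
apply_moves:
  moves:
    - [[0,0,-6,0],[0,0,-12,0],[0,0,-16,0],[0,0,-16,0],[0,0,-16,0],[0,0,-16,0],[0,0,-16,0],[-10,5,0,0],[-20,10,0,0],[-20,15,0,0]]

```text
clock: 14.5
eef_pos: [0.5589, 0.135, 0.2353]
tool_rot: [0.996, 0.084, -0.007, 0.001]
ft_force: [0.5, -0.3, 1.2]
grip_width: 0.0852
```

```bash
cat > fit.py <<'E'
from h import *
from scipy.optimize import minimize, least_squares
c=load('top0'); I=c['img'].astype(float)
def render(polys,box,S=16,blur=.5):
    x0,y0,x1,y1=box; m=np.zeros(((y1-y0)*S,(x1-x0)*S),np.float32)
    for p in polys:
        q=((p-[x0,y0]+.5)*S*16).astype(np.int32); cv2.fillConvexPoly(m,cv2.convexHull(q),1,shift=4)
    m=cv2.GaussianBlur(m,(0,0),blur*S); return cv2.resize(m,(x1-x0,y1-y0),interpolation=cv2.INTER_AREA)
a=np.linspace(0,2*np.pi,200)
def D(th,cx,cy,z):
    p=np.c_[np.cos(a),np.sin(a)]*.007; p=p[p[:,0]<=.002]; e=np.sqrt(.007**2-.002**2); p=np.vstack([p,[.002,e],[.002,-e]])
    r=np.array([[np.cos(th),-np.sin(th)],[np.sin(th),np.cos(th)]]); p=p@r.T+[cx,cy]; return proj(c,np.c_[p,np.full(len(p),z)])
box=(350,213,372,232); x0,y0,x1,y1=box
B=(I[...,0]-I[...,2])[y0:y1,x0:x1]
print(np.round(B).astype(int)[5:17,6:20])
best=[]
for th in np.radians(np.arange(-180,180,5)):
    f=None
    def cost(p):
        m=render([D(th,p[0],p[1],.103)],box).ravel(); A=np.c_[m,np.ones_like(m)]; s,r,*_=np.linalg.lstsq(A,B.ravel(),rcond=None); return np.sum((A@s-B.ravel())**2)/1e3
    r=minimize(cost,[.4525,-.138],method='Nelder-Mead',options=dict(initial_simplex=[[.4525,-.138],[.4555,-.138],[.4525,-.135]],maxiter=60)); best.append((r.fun,np.degrees(th),*np.round(r.x,4)))
for b in sorted(best)[:8]: print(np.round(b,4))
# disc centre, knob centre by dark mask; pointer by bright
def dark(bx,t):
    x0,y0,x1,y1=bx; g=I[y0:y1,x0:x1].max(2); m=(g<t).astype(np.uint8); k=cv2.findContours(m,0,1)[0]; k=max(k,key=cv2.contourArea); k=cv2.convexHull(k); e=cv2.fitEllipse(k); return np.array(e[0])+[x0,y0],e
dc,e=dark((345,208,377,238),120); print('disc',dc,e[1],atz(c,dc,.081))
kc,e=dark((282,207,307,235),75); print('knob',kc,e[1],atz(c,kc,.030))
x0,y0,x1,y1=(284,209,305,234); g=I[y0:y1,x0:x1].mean(2); yy,xx=np.mgrid[y0:y1,x0:x1]; w=np.clip(g-115,0,None)*(np.hypot(xx-kc[0],yy-kc[1])<8.2)
P=np.array([atz(c,(u,v),.034)[:2] for u,v in zip(xx[w>0],yy[w>0])]); ww=w[w>0]; mu=np.average(P,axis=0,weights=ww); C=np.cov(P.T,aweights=ww); v=np.linalg.eigh(C)[1][:,1]; v*=np.sign(v[0])
kw=atz(c,kc,.034)[:2]; print('ptr axis',np.degrees(np.arctan2(v[1],v[0])),'radial',np.degrees(np.arctan2(*(mu-kw)[::-1])),len(ww))
E
python3 fit.py
```

```text
[[  2   1   1   2   1   2   2   2   1   3  -2  -3  -4  -1]
 [  1   1   0   0   2   2   1   1   2   1   2  -4  -5  -3]
 [  2   0  -4  -4  -3  -4  -2   0   3   2   2  -2  -7  -5]
 [  1  -3  -8  -9 -10  -9  -4   0   1   0   3   3  -5  -6]
 [ -1   6   7  45  55  50  49  34  10   1   2   2  -5  -3]
 [ -3  12  27  72  87  82  80  56  12   1   2   2  -4  -5]
 [ -1   1  18  51  69  81  75  40   4   0   2   2  -5  -5]
 [  2  -3   4   7  26  53  41   3  -1   3   2   1  -5  -5]
 [  2   2  -2  -3  -4  -4  -3   0   1   2   3  -1  -4  -4]
 [  2   2   2   1   1   2   1   2   1   2   2  -6  -5  -3]
 [  2   2   0   2   2   1   1   1   2   0  -3  -5  -4  -1]
 [  3   2   2   1   1   2   0   3   2  -1  -5  -5  -4  -4]]
[ 5.0017  0.      0.4529 -0.1374]
[ 5.0525 -5.      0.4529 -0.1375]
[ 5.282   5.      0.4529 -0.1373]
[  5.4574 -10.       0.4528  -0.1376]
[ 5.8769 10.      0.4529 -0.1371]
[  6.1526 -15.       0.4529  -0.1377]
[ 6.7209 15.      0.4529 -0.137 ]
[  7.0193 -20.       0.4527  -0.1378]
disc [359.36544609 222.54118061] (17.332796096801758, 17.70154571533203) [ 0.45334157 -0.13878569  0.081     ]
knob [293.96206474 220.98706818] (13.299665451049805, 14.869535446166992) [0.46167476 0.05051215 0.03      ]
ptr axis -28.984205747263704 radial -30.487325228085076 8
```

Results:
- **Shaft:** the flat faces about -1° world. The top/second-row brightness ratio is constant at 0.61, so the flat is parallel to the image rows.
- **Shaft axis:** (0.453, -0.138). The disc and D fits agree to 1.4 mm.
- **Knob:** (0.4617, 0.0505), pointer -29°, so it needs a +28° turn.

Going to the knob.

```bash
python3 -c "
from plan import *
plan([.4617,.0505,.12],9.5,6)"
```

```text
14.5 [0.5589 0.135  0.2353] [ 0.5 -0.3  1.2] [ 0.03 -0.03  0.  ] 0.0852
[[0.986, 0.167, -0.014], [0.167, -0.986, -0.004], [-0.015, 0.002, -1.0]] [ 2.370e-01  4.080e-01  2.070e-01  1.385e+00 -1.000e-03  1.640e+00]
yaw 9.62 d [ -97.2  -84.5 -115.3]
[[-18.3, 11.2, 19.2, 0.0], [-18.3, 11.2, 19.2, 0.0], [-18.3, 11.2, 19.2, 0.0], [-18.3, 11.2, 19.2, 0.0], [-18.3, 11.2, 19.2, 0.0], [-18.3, 11.2, 19.2, 0.0]]
```

Call:
apply_moves:
  moves:
    - [[-18,11,0,0],[-20,12,0,0],[-20,12,16,0],[-20,12,20,0],[-18,11,20,0],[-12,8,20,0],[0,0,16,0],[0,0,10,0],[0,0,0,0],[0,0,0,0]]

```text
clock: 15.5
eef_pos: [0.4619, 0.0474, 0.1456]
tool_rot: [0.997, 0.083, 0.003, 0.001]
ft_force: [0.4, 0.0, 0.7]
grip_width: 0.0853
```

```bash
python3 -c "
from plan import *
plan([.4617,.0505,.026],9.5,6)"
```

```text
15.5 [0.4619 0.0474 0.1456] [0.4 0.  0.7] [-0.01 -0.04  0.05] 0.0853
[[0.986, 0.165, 0.007], [0.165, -0.986, -0.002], [0.006, 0.003, -1.0]] [ 0.104  0.24  -0.276  1.048 -0.002  1.508]
yaw 9.51 d [  -0.2    3.1 -119.6]
[[0.1, -0.5, 19.9, 0.0], [0.1, -0.5, 19.9, 0.0], [0.1, -0.5, 19.9, 0.0], [0.1, -0.5, 19.9, 0.0], [0.1, -0.5, 19.9, 0.0], [0.1, -0.5, 19.9, 0.0]]
```

Call:
apply_moves:
  moves:
    - [[0,-2,0,0],[0,-1,8,0],[0,0,16,0],[0,0,18,0],[0,0,18,0],[0,0,18,0],[0,0,14,0],[0,0,8,0],[0,0,0,0],[0,0,0,0]]

```text
clock: 16.5
eef_pos: [0.469, 0.0536, 0.045]
tool_rot: [0.996, 0.085, 0.009, 0.001]
ft_force: [-0.8, 1.0, -0.7]
grip_width: 0.0856
```

```bash
python3 -c "
from plan import *
plan([.4617,.0505,.026],9.5,6)"
```

```text
16.5 [0.469  0.0536 0.045 ] [-0.8  1.  -0.7] [ 0.06 -0.01 -0.05] 0.0856
[[0.985, 0.169, 0.019], [0.169, -0.986, 0.0], [0.018, 0.003, -1.0]] [ 0.115  0.371 -0.401  0.78  -0.002  1.516]
yaw 9.74 d [ -7.3  -3.1 -19. ]
[[-1.3, 0.3, 3.2, 0.0], [-1.3, 0.3, 3.2, 0.0], [-1.3, 0.3, 3.2, 0.0], [-1.3, 0.3, 3.2, 0.0], [-1.3, 0.3, 3.2, 0.0], [-1.3, 0.3, 3.2, 0.0]]
```

Call:
apply_moves:
  moves:
    - [[-3,1,0,0],[-3,1,0,0],[-2,0,3,0],[-1,0,4,0],[0,0,4,0],[0,0,4,0],[0,0,3,0],[0,0,0,0],[0,0,0,0],[0,0,0,0]]

```text
clock: 17.5
eef_pos: [0.462, 0.05, 0.0275]
tool_rot: [0.996, 0.085, 0.012, 0.001]
ft_force: [0.8, -0.9, 0.1]
grip_width: 0.0855
```

```bash
python3 -c "
from plan import *
plan([.4617,.0505,.026],9.5,6)"
```

```text
17.5 [0.462  0.05   0.0275] [ 0.8 -0.9  0.1] [-0.02 -0.05  0.03] 0.0855
[[0.985, 0.169, 0.023], [0.169, -0.986, 0.001], [0.023, 0.003, -1.0]] [ 0.109  0.384 -0.443  0.72  -0.002  1.51 ]
yaw 9.73 d [-0.3  0.5 -1.5]
[[-0.0, -0.1, 0.2, 0.0], [-0.0, -0.1, 0.2, 0.0], [-0.0, -0.1, 0.2, 0.0], [-0.0, -0.1, 0.2, 0.0], [-0.0, -0.1, 0.2, 0.0], [-0.0, -0.1, 0.2, 0.0]]
```

Call:
apply_moves:
  moves:
    - [[0,0,0,0],[0,0,0,0],[0,0,0,0],[0,0,0,0],[0,0,0,0],[0,0,0,0],[0,0,0,0],[0,0,0,0],[0,0,-1,0],[0,0,-3,0]]
  hand: -1

```text
clock: 18.5
eef_pos: [0.4617, 0.05, 0.0317]
tool_rot: [0.996, 0.085, 0.011, 0.001]
ft_force: [0.0, 0.2, -1.2]
grip_width: 0.042
```

```bash
python3 -c "
from plan import *
plan([.453,-.138,.15],37.7,8)"
```

```text
18.5 [0.4617 0.05   0.0317] [ 0.   0.2 -1.2] [-0.03  0.03  0.  ] 0.042
[[0.985, 0.169, 0.023], [0.169, -0.986, 0.0], [0.023, 0.003, -1.0]] [ 0.109  0.377 -0.439  0.732 -0.002  1.51 ]
yaw 9.74 d [  -8.7 -188.   118.3]
[[-5.0, 23.0, -14.8, -3.5], [-6.4, 22.6, -14.8, -3.5], [-7.8, 22.2, -14.8, -3.5], [-9.1, 21.7, -14.8, -3.5], [-10.4, 21.1, -14.8, -3.5], [-11.7, 20.4, -14.8, -3.5], [-12.9, 19.6, -14.8, -3.5], [-14.1, 18.8, -14.8, -3.5]]
```

Call:
apply_moves:
  moves:
    - [[0,0,-10,0],[0,0,-16,0],[0,0,-20,0],[-3,10,-20,-2],[-6,20,-20,-3],[-7,22,-20,-4],[-9,22,-12,-4],[-10,21,-6,-4],[-12,20,0,-4],[-12,18,0,-3]]

```text
clock: 19.5
eef_pos: [0.45, -0.0991, 0.1675]
tool_rot: [0.953, 0.302, 0.013, 0.004]
ft_force: [-0.3, 0.4, -1.5]
grip_width: 0.0419
```

```bash
python3 -c "
from plan import *
plan([.453,-.138,.15],37.7,6)"
```

```text
19.5 [ 0.45   -0.0991  0.1675] [-0.3  0.4 -1.5] [0.04 0.05 0.  ] 0.0419
[[0.818, 0.575, 0.027], [0.575, -0.818, -0.001], [0.022, 0.016, -1.0]] [-0.22   0.199 -0.268  1.077  0.005  0.738]
yaw 35.13 d [  3.  -38.9 -17.5]
[[-3.3, 5.6, 2.9, -0.4], [-3.4, 5.6, 2.9, -0.4], [-3.4, 5.5, 2.9, -0.4], [-3.5, 5.5, 2.9, -0.4], [-3.5, 5.5, 2.9, -0.4], [-3.5, 5.5, 2.9, -0.4]]
```

Call:
apply_moves:
  moves:
    - [[-4,6,3,-1],[-4,6,3,-1],[-4,6,3,0],[-4,6,3,0],[-3,5,3,0],[-1,3,2,0],[0,0,0,0],[0,0,0,0],[0,0,0,0],[0,0,0,0]]

```text
clock: 20.5
eef_pos: [0.4534, -0.1409, 0.1531]
tool_rot: [0.948, 0.317, 0.014, 0.006]
ft_force: [0.7, -0.0, -1.2]
grip_width: 0.0418
```

```bash
python3 -c "
from plan import *
plan([.453,-.138,.14],37.7,3)
c=grab('top','t5');s=grab('side','s5')
cv2.imwrite('pics/v5.png',np.hstack([cv2.resize(c['img'][190:250,320:400],(400,300),interpolation=2),cv2.resize(s['img'][135:195,285:365],(400,300),interpolation=2)])[:,:,::-1])"
```

```text
20.5 [ 0.4534 -0.1409  0.1531] [ 0.7 -0.  -1.2] [-0.02  0.03 -0.03] 0.0418
[[0.799, 0.601, 0.03], [0.602, -0.799, -0.002], [0.023, 0.019, -1.0]] [-0.306  0.236 -0.26   1.045  0.008  0.62 ]
yaw 36.99 d [ -0.4   2.9 -13.1]
[[0.5, -0.9, 4.4, -0.2], [0.5, -0.9, 4.4, -0.2], [0.5, -0.9, 4.4, -0.2]]
```

View pics/v5.png

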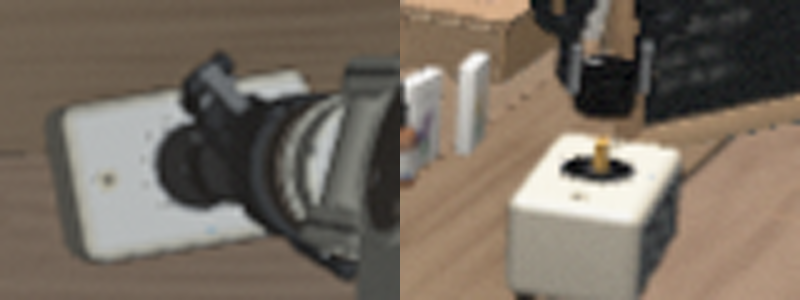

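The side crop shows the knob gripped upright at (607,85), above the shaft tip at (600,140). Checking the offset by projection.

```bash
python3 -c "
from h import *
s=load('s5'); q=lambda P:(proj(s,P)-[285,135]+.5)*5
I=s['img'].astype(int)
print('pred knob mid',q([.4534,-.1409,.1256+.012]),'shaft tip/base',q([[.453,-.138,.103],[.453,-.138,.081]]))
print('5mm x,y,z',q([[.458,-.138,.103],[.453,-.133,.103]]))
w=(I[...,0]-I[...,2])[160:171,398-285+285-0-0:412] if 0 else (I[...,0]-I[...,2])[160:172,398:414]
print(w)
g=I.max(2)[144:161,396:418];print(g)
"
```

```text
pred knob mid [[205.51908527  93.62657545]] shaft tip/base [[201.44114054 141.14312039]
 [199.49087498 170.17639474]]
5mm x,y,z [[194.85705925 139.89712576]
 [198.81280416 143.24702266]]
[[ 50  40  26  11 -47 -56 -49 -58 -58 -59 -57 -53 -56 -43 -57 -61]
 [ 44  30  11 -38 -65 -56 -52 -50 -57 -57 -60 -58 -60 -45 -59 -59]
 [ 35  17 -35 -56 -62 -57 -56 -61 -51 -55 -59 -58 -52 -45 -62 -60]
 [ 21 -33 -65 -64 -60 -56 -56 -53 -54 -55 -58 -60 -55 -48 -61 -62]
 [  7 -49 -61 -64 -62 -53 -56 -57 -56 -62 -62 -58 -50 -50 -54 -60]
 [-38 -63 -63 -63 -61 -53 -54 -57 -60 -55 -61 -59 -48 -51 -60 -59]
 [-63 -63 -63 -61 -59 -56 -54 -56 -60 -61 -57 -58 -50 -57 -58 -62]
 [-65 -64 -63 -65 -60 -55 -49 -56 -57 -58 -58 -57 -51 -58 -62 -61]
 [-64 -65 -57 -63 -58 -57 -55 -58 -58 -58 -61 -57 -41 -57 -62 -61]
 [-63 -63 -64 -59 -60 -54 -58 -54 -56 -58 -61 -55 -48 -57 -62 -61]
 [-63 -62 -62 -64 -59 -58 -58 -55 -60 -54 -60 -52 -52 -55 -60 -59]
 [-63 -59 -59 -63 -51 -58 -59 -58 -54 -58 -58 -50 -45 -55 -58 -56]]
[[ 75  76  75  76  75  75  76  80  76  75  64  68  70  69  68  68  67  61
   62  74 110 137]
 [ 78  77  77  
[... 773 characters left out ...]
7  69  70  70  67  66  56  63
   73  71  97 144]
 [ 77  73  77  79  78  76  78  76  68  67  64  67  70  65  71  67  60  66
   71  72  95 143]
 [ 78  75  75  75  76  76  78  79  63  64  69  67  67  72  71  65  55  68
   71  72  96 144]
 [169 172 144 131  79  78  75  72  69  67  63  67  70  71  70  62  58  72
   71  70  99 148]
 [166 168 167 169 166 106  72  73  64  66  69  69  73  67  70  62  55  74
   70  69  87 131]
 [168 166 164 166 154 121  76  73  61  66  71  70  67  67  67  61  66  75
   71  73  79 120]
 [169 164 159 154 121  71  70  73  64  66  69  70  67  72  70  54  67  71
   69  69  79 117]
 [162 158 159 135  90  53  70  74  64  66  66  69  71  70  68  57  66  70
   70  71  74 112]]
```

```bash
python3 -c "
from h import *
s=load('s5'); I=s['img'].astype(float)
b=np.clip((I[...,0]-I[...,2])-25,0,None)[163:170,318:334]; x=np.arange(318,334)
print('shaft cols',np.round((b*x).sum(1)/b.sum(1),2), np.round(proj(s,[[.453,-.138,z] for z in(.103,.095,.085)]),2))
g=I.max(2)
for v in range(150,159,2): print(v,g[v,312:340].astype(int))
print(np.round(proj(s,[[.4534,-.1409,z] for z in(.1256,.135,.145)]),2))
"
```

```text
shaft cols [326.64 324.96 324.64 324.6  324.58 324.76 324.52] [[324.79 162.73]
 [324.65 164.85]
 [324.47 167.48]]
150 [163 161 162 154  95  30  53  94  99  21  18  19  21  15  16  19  20  19
   7  15  35  83  93  41  49  44  44  40]
152 [149 145 157 158 149 119  83  97  97  19  23  27  22  23  23  25  25  19
  14  30  46  89  91  31  40  55  56  47]
154 [153 153 156 158 154 155 141  90  22  20  28  18  20  23  24  27  24  21
  21  33  90  99  31  28  34  35  31  29]
156 [157 156 155 155 153 157 151 118  41  18  21  20  19  21  19  22  24  30
  22  51 101  98  28  35  33  34  28  29]
158 [153 154 156 161 159 156 155 159 149 122  86  77  72  60  60  62  63  63
  76 106 123  99  30  35  29  33  42  62]
[[325.39 156.45]
 [325.56 153.92]
 [325.74 151.23]]
```

Side-camera residuals are within 0.3 px for both knob and shaft. Centring and descending.

Call:
apply_moves:
  moves:
    - [[1,-2,0,-1],[0,-1,3,0],[0,0,4,0],[0,0,4,0],[0,0,4,0],[0,0,2,0],[0,0,0,0],[0,0,0,0],[0,0,0,0],[0,0,0,0]]

```text
clock: 21.6
eef_pos: [0.4527, -0.1374, 0.1343]
tool_rot: [0.945, 0.326, 0.014, 0.006]
ft_force: [-0.1, -0.9, -1.2]
grip_width: 0.0421
```

```bash
python3 -c "
from plan import *
plan([.453,-.138,.12],37.7,8)"
```

```text
21.6 [ 0.4527 -0.1374  0.1343] [-0.1 -0.9 -1.2] [-0.02  0.07 -0.01] 0.0421
[[0.787, 0.617, 0.03], [0.617, -0.787, -0.001], [0.023, 0.02, -1.0]] [-0.299  0.252 -0.293  0.996  0.007  0.607]
yaw 38.11 d [  0.3  -0.6 -14.3]
[[-0.0, 0.1, 1.8, 0.1], [-0.0, 0.1, 1.8, 0.1], [-0.0, 0.1, 1.8, 0.1], [-0.0, 0.1, 1.8, 0.1], [-0.0, 0.1, 1.8, 0.1], [-0.0, 0.1, 1.8, 0.1], [-0.0, 0.1, 1.8, 0.1], [-0.0, 0.1, 1.8, 0.1]]
```

Descending gently and watching the force.

Call:
apply_moves:
  moves:
    - [[0,0,1,0],[0,0,1,0],[0,0,1,0],[0,0,1,0],[0,0,1,0],[0,0,1,0],[0,0,1,0],[0,0,1,0],[0,0,0,0],[0,0,0,0]]

```text
clock: 22.6
eef_pos: [0.4532, -0.1375, 0.1259]
tool_rot: [0.945, 0.326, 0.014, 0.006]
ft_force: [-0.1, -0.5, -1.3]
grip_width: 0.0421
```

```bash
python3 -c "
from plan import *
plan([.453,-.138,.12],37.7,8)"
```

```text
22.6 [ 0.4532 -0.1375  0.1259] [-0.1 -0.5 -1.3] [0.01 0.06 0.03] 0.0421
[[0.787, 0.617, 0.03], [0.617, -0.787, -0.002], [0.023, 0.02, -1.0]] [-0.299  0.262 -0.305  0.974  0.007  0.607]
yaw 38.11 d [-0.2 -0.5 -5.9]
[[-0.1, 0.0, 0.7, 0.1], [-0.1, 0.0, 0.7, 0.1], [-0.1, 0.0, 0.7, 0.1], [-0.1, 0.0, 0.7, 0.1], [-0.1, 0.0, 0.7, 0.1], [-0.1, 0.0, 0.7, 0.1], [-0.1, 0.0, 0.7, 0.1], [-0.1, 0.0, 0.7, 0.1]]
```

Call:
apply_moves:
  moves:
    - [[0,0,1,0],[0,0,1,0],[0,0,1,0],[0,0,1,0],[0,0,1,0],[0,0,1,0],[0,0,1,0],[0,0,1,0],[0,0,0,0],[0,0,0,0]]

```text
clock: 23.6
eef_pos: [0.4535, -0.1375, 0.1172]
tool_rot: [0.945, 0.326, 0.014, 0.006]
ft_force: [0.4, -0.2, -1.1]
grip_width: 0.0417
```

```bash
python3 -c "
from plan import *
plan([.453,-.138,.1145],37.7,8)"
```

```text
23.6 [ 0.4535 -0.1375  0.1172] [ 0.4 -0.2 -1.1] [0.05 0.02 0.  ] 0.0417
[[0.787, 0.617, 0.03], [0.617, -0.787, -0.002], [0.023, 0.02, -1.0]] [-0.299  0.272 -0.317  0.952  0.007  0.607]
yaw 38.11 d [-0.5 -0.5 -2.7]
[[-0.1, 0.0, 0.3, 0.1], [-0.1, 0.0, 0.3, 0.1], [-0.1, 0.0, 0.3, 0.1], [-0.1, 0.0, 0.3, 0.1], [-0.1, 0.0, 0.3, 0.1], [-0.1, 0.0, 0.3, 0.1], [-0.1, 0.0, 0.3, 0.1], [-0.1, 0.0, 0.3, 0.1]]
```

It slides on freely, about 13 mm deep with no force, so the flats match. On to home.

Call:
apply_moves:
  moves:
    - [[0,0,1,0],[0,0,1,0],[0,0,1,0],[0,0,0,0],[0,0,0,0],[0,0,0,0],[0,0,0,0],[0,0,0,0],[0,0,0,0],[0,0,0,0]]

```text
clock: 24.6
eef_pos: [0.4537, -0.1376, 0.1153]
tool_rot: [0.945, 0.326, 0.015, 0.006]
ft_force: [-1.2, 0.2, 2.5]
grip_width: 0.0421
```

Call:
apply_moves:
  moves:
    - [[0,0,1,0],[0,0,1,0],[0,0,0,0],[0,0,0,0],[0,0,0,0],[0,0,0,0],[0,0,0,0],[0,0,0,0],[0,0,0,0],[0,0,0,0]]

```text
clock: 25.6
eef_pos: [0.4537, -0.1376, 0.1138]
tool_rot: [0.945, 0.326, 0.015, 0.006]
ft_force: [-1.6, 0.7, 4.8]
grip_width: 0.0422
```

Call:
apply_moves:
  moves:
    - [[0,0,1,0],[0,0,1,0],[0,0,1,0],[0,0,2,0],[0,0,2,0],[0,0,2,0],[0,0,2,0],[0,0,2,0],[0,0,2,0],[0,0,2,0]]

```text
clock: 26.6
eef_pos: [0.4539, -0.1377, 0.1099]
tool_rot: [0.945, 0.326, 0.018, 0.008]
ft_force: [-7.0, 2.1, 19.7]
grip_width: 0.042
```

```bash
python3 -c "
from plan import *
obs()"
```

```text
26.6 [ 0.4539 -0.1377  0.1099] [-7.   2.1 19.7] [0.52 1.57 0.06] 0.042
[[0.787, 0.616, 0.039], [0.617, -0.787, -0.005], [0.028, 0.028, -0.999]] [-0.299  0.275 -0.335  0.922  0.007  0.607]
```

Bottomed: wrist force 20 N against the 9 N spring, with 5 mm of travel below home. Taking a final look.

```bash
python3 -c "
from plan import *
c=grab('top','t6');s=grab('side','s6')
cv2.imwrite('pics/v6.png',np.hstack([cv2.resize(c['img'][100:250,140:340],(400,300),interpolation=2),cv2.resize(s['img'][135:225,240:360],(400,300),interpolation=2)])[:,:,::-1])
print(np.round(proj(s,[[.4537,-.1377,.082],[.4537,-.1377,.116]]),1))
I=s['img'].max(2)
for v in range(150,176): print(v,I[v,316:336:2])
obs()"
```

```text
[[324.2 168.3]
 [324.8 159.3]]
150 [ 54  29  26 123 151 155 121 103  28  30]
151 [ 45  34  35 151 157 155 119 108  29  31]
152 [ 33  33  51 155 159 156 120 116  32  27]
153 [ 32  34  78 158 156 158 121 121  26  31]
154 [ 30  31 108 158 157 159 119 101  32  30]
155 [ 26  49 119 157 159 153 118  99  56  40]
156 [ 33  74 122 156 147 148 120  90  85  59]
157 [ 33  73 107 132 100 127 113  45  76  53]
158 [29 75 63 56 45 36 74 44 83 48]
159 [33 85 60 88 66 26 28 25 79 56]
160 [32 92 38 23 24 24 27 23 80 85]
161 [ 38  91  13  23  21  19  19  21  83 102]
162 [ 24  96  24  17  21  12  12  19  90 103]
163 [ 79 101  22  17  26  25  19  22 106 160]
164 [184 106  21  22  18  28  20  23 149 238]
165 [241 110  20  27  11  24  26  51 209 247]
166 [243 117  21  17  19  19  18  91 247 247]
167 [242  58  20  26  21  24  21  83 245 246]
168 [237  17  24  23  13  18  24  45 233 247]
169 [237  91  21  24  20  14  19  43 214 244]
170 [242 199 126  69  44  41  71 125 242 238]
171 [247 243 228 185 158 156 176 220 247 245]
172 [247 247 245 246 242 242 239 247 247 242]
173 [247 244 223 240 247 247 247 247 247 237]
174 [246 243 178 231 247 247 247 247 246 231]
175 [247 247 239 239 247 247 247 247 242 218]
26.7 [ 0.4539 -0.1377  0.1099] [-7.9  1.7 18.9] [0.46 1.61 0.01] 0.0421
[[0.787, 0.616, 0.039], [0.617, -0.787, -0.005], [0.028, 0.028, -0.999]] [-0.299  0.275 -0.335  0.922  0.007  0.608]
```

View pics/v6.png

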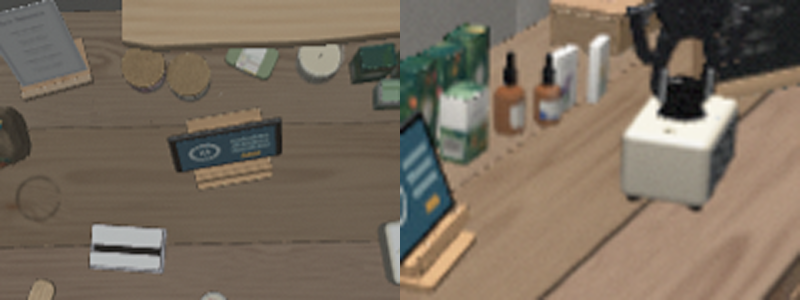

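The knob's top edge shows at row 158–159, where 159.3 was predicted, so it is seated and pressed. The tablet rests on the stand in the top crop at (225,143), and the goods are in place. Handing in.

```bash
python3 -c "
from h import *
workorder.job_done(); obs()"
```

```text
the job is handed in; nothing more can be done
the job is handed in; nothing more can be done
```

The job is handed in. The tablet leans on the stand with its screen to the front, and the knob is on the speaker shaft, held pressed in by the gripper. No verdict was reported, so this rests on my own checks.

- **Tablet:** I took the one in the dock, which measured about 174 mm against the 170 given; the other tablet measured about 140 mm. In the last picture it leans back on the stand, clear of the gripper.
- **Knob:** I turned it about 28° so its flat met the shaft's. It slid on with almost no resistance for 13 mm and reached home with the gripper at about 115 mm height.
- **Press:** I pushed on to 109.9 mm, about 5 mm further. The wrist then read 19–20 N up, against the 9 N spring, so the shaft is bottomed. The gripper opening stayed at 42 mm, and the knob's top appeared within about a pixel of where it should be.
- **Time:** the clock stood at about 27 s of the 58 s allowed.

**Small disagreements:**
- The tool had drifted to a tilt of about 0.04 rad, within the 0.15 rad limit if the knob shares it.
- About 8 N of sideways force remained at the end.
- The two estimates of the shaft axis differed by 1.4 mm.
- I judged the bystander goods unmoved by eye only, in the final picture's crops, which did not show all of them.

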